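Slide the carrier board into the notches of the routing jig and swing the clamp over it

TASK

Push the carrier board along the rails of the routing jig, towards the swing clamp, with your fingertips until you feel it drop into the locating notches, then push the swing clamp by its peg round over the board until it meets its stop. Only push: never lift or tip the board; leave everything else on the bench and the jig where it is, and finish clear of it all.

Things in the scene. Friction and masses are not known exactly. Their poses are not given: they have to be found in the camera images.
- jig: routing jig fixed to the bench: grey base plate 15 mm thick (x -100 to 170, y -250 to 210 mm) with two rails and two wooden fences. Origin on the bench on the rails' centre line; y runs along the rails, the way the board is to be pushed; x points across them to the far side; z up. Fences: inner faces 67, outer 79 mm from the centre line, tops 49 mm above the bench
- rails (a point): point on the centre line, level with the rail tops (35 mm above the bench), over the jig's origin. Aluminium rails lie 30 to 67 mm to either side of it, from jig y = -240 to 165 mm; the 60 mm wide channel between them is open down to the base plate. Each has two 20 mm long notches: an inner one at jig y = 130, an outer one at y = 10 mm, for the four feet
- seat (a point): where the carrier board's origin lies when its feet are down in the notches: on the centre line, 70 mm along jig y, 27 mm above the bench; axes as the jig's
- carrier: carrier board, loose, about 0.4 kg: pale wooden panel 130 (x) x 160 (y) x 15 mm on four 8 mm feet. Origin at its middle, level with the soles; axes as the jig's. Riding on the rails: origin 35, panel 43 to 58 mm above the bench. In the notches it has dropped 8 mm (origin 27, panel 35 to 50 mm) and the notch walls stop it (3 mm play each way). 2 mm play to each fence; friction of 1 to 4 N resists
- carrier_top (a point): middle of the panel's top face, 23 mm above the soles. On it lies a 100 x 50 x 6 mm black plastic blank fixed by two aluminium knobs, 22 mm across, 24 mm high above the panel, 30 mm either side of the centre line and 72 mm ahead of the rear face; all part of the board
- push_face (a point): middle of the board's plain upright rear face (130 wide, 15 mm high), the face to push on; it faces jig -y
- clamp_pivot (a point): pivot of the swing clamp, on the vertical pivot axis at the underside of the clamp arm, 52.5 mm above the bench; on the jig's centre line, 180 mm along jig y. The pivot post below it is 22 mm across
- clamp_peg (a point): centre of the clamp's upright black peg: 18 mm across, standing 8 mm above the arm's underside and up (60.5 to 94.5 mm above the bench), 50 mm from the pivot axis; the steel arm is 20 mm wide, 8 mm thick and ends 66 mm from the axis
- clamp (a joint): angle of the swing clamp about the vertical, anticlockwise seen from above, rad. 0: the arm points to jig -x (near side); 1.571, against its stop: it points to jig -y, over the front edge of the seated board, 2.5 mm above it. A board still riding up on the rails blocks it. Open stop at -0.6. It stays where it is left; about 1 N at the peg turns it
- wrench: steel open-end wrench, 140 mm long, lying on the jig's base plate beyond the far fence
- bush: steel guide bush (ring 34 mm across, 14 mm high) lying on the jig's base plate beyond the far fence
- tape: roll of paper tape, 90 mm across, 25 mm high, flat on the bench; origin under its centre
- glue: white glue bottle, 56 mm across, 150 mm high, standing; origin under its centre
- cup: grey plastic cup, 70 mm across, 60 mm high; origin under its centre
- brush: bench brush lying on the bench
- router: trim router standing on its 90 mm square base plate, about 200 mm high; origin under its centre
Things that resemble listed ones, but are neither listed nor needed, are in the scene too. There is more than one size of the carrier; the one meant has the size given above.

How it is judged (in metres and radians):
On the way, in this order (a step that is already met when the one before it is completed fails the run):
1. the carrier board has dropped into the notches, the clamp still open (z of carrier in the frame of seat between -0.004 and 0.003 m and y of carrier in the frame of seat between -0.008 and 0.008 m and x of carrier in the frame of seat between -0.006 and 0.006 m and angle between carrier's own z axis and vertical below 0.03 rad and value of joint clamp below 1 rad), for 0.2 s.
2. the clamp is swung over the board to its stop (value of joint clamp above 1.45 rad and z of carrier in the frame of seat between -0.004 and 0.003 m and y of carrier in the frame of seat between -0.008 and 0.008 m and x of carrier in the frame of seat between -0.006 and 0.006 m and angle between carrier's own z axis and vertical below 0.03 rad), for 0.2 s.
At the end, for the whole second after the job is handed in: The carrier board lies level and at rest in the notches (within 8 mm along and 6 mm across the seat, less than 3 mm above it, tilt under 0.03 rad) and the swing clamp stands over it at its stop (angle above 1.45 rad) (all of step 2 and linear speed of carrier below 0.02 m/s); the robot touches nothing.
It fails at once if the carrier board is lifted more than 12 mm off the rails (z of carrier in the frame of seat above 0.02 m).
It fails at once if the carrier board is tipped by more than 0.3 rad (angle between carrier's own z axis and vertical above 0.3 rad).
It fails at once if a bystander is moved by more than 30 mm (distance of any of wrench, bush, tape, glue, cup, brush, router from where it was at the start of the episode above 0.03 m).
It also fails if it takes over 61 s, if anything falls off the work surface, if the arm or the gripper's body presses on something with over 40 N, if the wrist force passes 120 N, or if a joint passes its speed limit or range.

ROBOT

A 7-joint arm with a two-finger parallel gripper is mounted at the origin on the work surface. World frame = base frame: x ahead of the robot, y to its left, z up, the work surface at z = 0. Lengths are in mm, angles in rad, forces in N, time in s.
With the tool pointing down it reaches from about 400 to 850 mm from the base axis. Payload 10.4 kg.
Tool frame: the origin (TCP) lies midway between the tips of the shut fingers; the grasp point (between the pads) lies 19 mm behind it; z points along the fingers, x is the direction in which the jaws open and shut, and the axes are right-handed (so a half turn about z gives the same grasp; the last joint's range is limited). The gripper opens to 85 mm and grips with 20 to 120 N. Pads are 22 mm wide; open, the fingers measure 114 mm over their backs; the gripper's body (76 mm by 85 mm) begins 54 mm behind the grasp point. The pads swing forward as they close: fully open they stand 13 mm farther back than shut.
Start: joints at [-1.152, 0.332, -0.065, 1.46, 0.022, 1.35, -0.088], TCP at [267.22, 565.017, 231.338] pointing down, gripper open.
Joint ranges: [-2.6, 2.6], [-0.5, 2.12], [-1.47, 1.34], [0.16, 2.42], [-1.27, 4.41], [0.06, 2.06], [-2.6, 2.6]. Speed limits (rad/s): [2.22, 2.22, 2.79, 2.79, 3.14, 3.14, 3.14].

INTERFACE

Orientations are given as a unit quaternion [w, x, y, z].
In Python, from bench import env gives the robot as it stands.
- The arm moves only by the shell command python3 -m jog 'ROWS' [OPENING]. ROWS is JSON, a list of rows, each an object of numbers: "dx", "dy", "dz": the shift along the tool's x, y, z scaled (see below); "ax", "ay", "az": the turn, a rotation vector about the tool's x, y, z scaled (see below). A call has 1 to 8 rows; each row is the pose to reach, as a shift and turn from the pose commanded when the call began, along the tool's axes at that moment, turning the shorter way round; what a row does not reach only later rows make up. The controller multiplies each number of a shift by 0.3 m and each number of a turn by pi rad. A row lasts 1/8 s, in which the tool goes at most 62.5 mm and 10.7 degrees, less where a joint would pass 70% of its speed; a pose out of reach is approached as far as the arm can. A call with a number of a shift or a turn outside -1 to 1 is refused whole. A call with a gripper value outside its range is refused whole. OPENING is the opening in per cent of the stroke, from 0 (shut) to 100 (fully open), set as the call begins (- or left out, the last holds). The fingers move at their own pace and stop on an object; the grip force is fixed at half the most. Time passes only in rows, so rows that repeat a pose let the fingers close. It gives the time, the measured TCP pose, the force and the opening at its end, in the units of the state.
- env.sense(): the state, without advancing time (a new reading comes with each control period).
- env.capture(name): name is "side" or "top" or "wrist"; returns the picture (400x640x3 uint8, blue, green, red); there is no depth.
- env.get_calibration(name): a dict with "vertical_fov" (degrees; the focal length in pixels is half the picture's height over the tangent of half this angle, whatever the lens; pixels are square), "cx", "cy" (the principal point, pixels), "T" (4x4, takes a point from camera to world coordinates). Camera axes: x right, y down, z forward; pixel columns grow to the right and rows downward; lengths in mm; the calibration is good to about 2 mm. A picture is of the moment at which its call begins: read the wrist's pose just before it. get_calibration takes no time and is no camera call; for the wrist camera it gives the pose at the moment of the call.
- env.sign_off(): hands the job in, once; it reports no verdict.
The state is a dict: "clock": time; "q": joint angles; "qd": joint speeds; "tau": joint torques, N m; "tool_pos": TCP position; "ee_rot": TCP orientation; "ft_force": force on the tool from outside, world axes, zero at the start; "ft_torque": the same for the moment, N m; "finger_gap": finger opening in mm.
Only numpy, scipy, OpenCV 4.12 (cv2) and the standard library are available. Lean on these libraries where they do the work, as an engineer would, in place of code of your own. Each camera call takes 0.05 s, during which the arm holds its last target. There are 200 camera calls.

## Working session

There is one attempt and no reset: what is moved stays moved. The work goes in short steps, Python scripts to look and compute and a shell command to move; the robot and the scene stay as the last step left them, time stands still between calls to the robot, and variables do not carry over. Pictures are saved under pics/ and viewed, about 8 in all and at most 12, crops included, and the job is handed in when it is done.

```bash
mkdir -p pics; ls
python3 - <<'E'
from bench import env
import cv2,numpy as np
s=env.sense();print(s['clock'],s['tool_pos'],s['ee_rot'],s['ft_force'],s['finger_gap'])
for n in("top","side"):
    c=env.get_calibration(n);print(n,c['vertical_fov'],c['cx'],c['cy'],np.round(c['T'],3).tolist());print([k for k in c])
    cv2.imwrite(f'pics/{n}0.png',env.capture(n))
E
```

```text
pics
0.0 [267.08026137 564.64395606 230.48728103] [ 4.15539539e-04  8.44854252e-01  5.34996033e-01 -6.04712183e-04] [-1.18275186  0.25020698  0.16525098] 85.4479580412519
top 50.151423499497014 328.7583023065004 200.0626079957616 [[-0.01, -0.998, 0.061, 468.792], [-1.0, 0.009, -0.003, -15.445], [0.002, -0.061, -0.998, 1627.803], [0.0, 0.0, 0.0, 1.0]]
['vertical_fov', 'cx', 'cy', 'T']
side 57.87608308509395 320.3885261106795 198.3022367339093 [[0.977, -0.166, 0.136, 401.034], [-0.214, -0.727, 0.652, -663.924], [-0.01, -0.666, -0.746, 824.036], [0.0, 0.0, 0.0, 1.0]]
['vertical_fov', 'cx', 'cy', 'T']
```

View pics/top0.png

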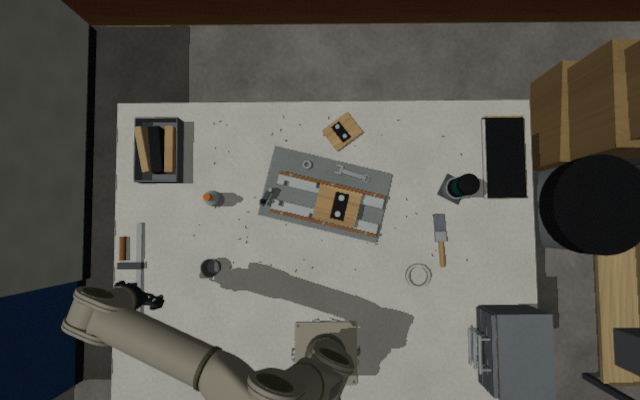

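View pics/side0.png

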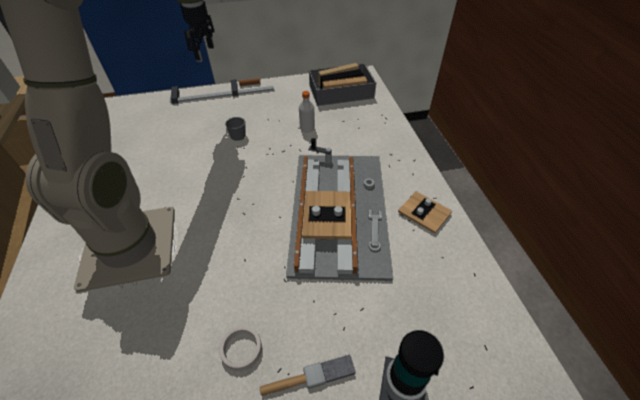

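The top view shows the jig plate at about (276,147), (392,174), (379,241), (259,214). The board is at (339,205) and the clamp at about (268,198), so jig +y runs to the image left. I'll enlarge both views next.

Run:
```python
import cv2,numpy as np
a=cv2.imread('pics/top0.png')[140:250,250:400]; b=cv2.imread('pics/side0.png')[130:285,280:400]
a=cv2.resize(a,None,fx=5,fy=5,interpolation=cv2.INTER_CUBIC);b=cv2.resize(b,None,fx=3.8,fy=3.8,interpolation=cv2.INTER_CUBIC)
cv2.imwrite('pics/topc.png',a);cv2.imwrite('pics/sidec.png',b)
```

```text
(no output)
```

View pics/topc.png

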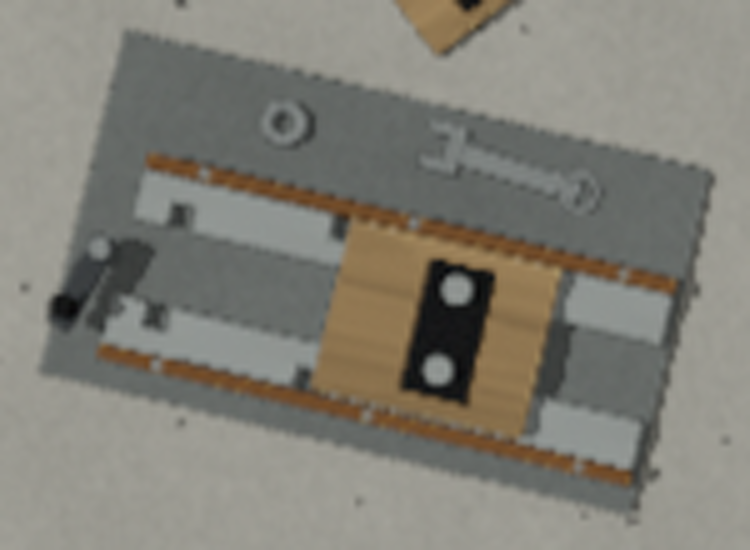

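View pics/sidec.png

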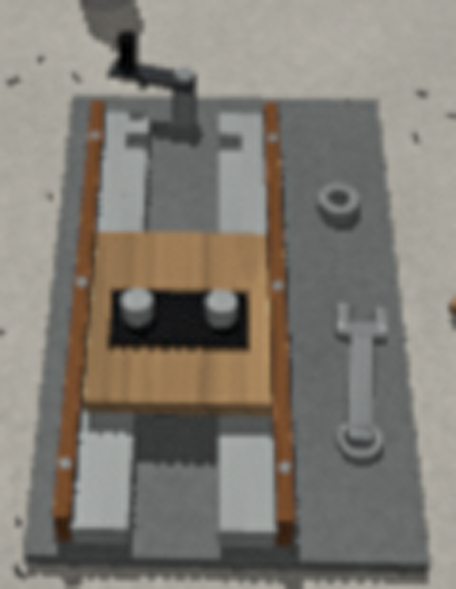

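```bash
cat > h.py <<'E'
import numpy as np
from bench import env
CAL={n:env.get_calibration(n) for n in("top","side")}
def proj(n,P):
    c=CAL[n];P=np.atleast_2d(P);T=np.array(c['T']);f=200/np.tan(np.radians(c['vertical_fov']/2))
    q=(P-T[:3,3])@T[:3,:3];return f*q[:,:2]/q[:,2:]+[c['cx'],c['cy']]
def ray(n,uv,z):
    c=CAL[n];T=np.array(c['T']);f=200/np.tan(np.radians(c['vertical_fov']/2))
    d=T[:3,:3]@np.array([(uv[0]-c['cx'])/f,(uv[1]-c['cy'])/f,1]);return T[:3,3]+d*(z-T[2,3])/d[2]
top=lambda p:(np.array(p)+.5)/5-.5+[250,140]
side=lambda p:(np.array(p)+.5)/3.8-.5+[280,130]
def jw(p,j):
    c,s=np.cos(p[2]),np.sin(p[2]);j=np.atleast_2d(j);return np.c_[p[0]+c*j[:,0]-s*j[:,1],p[1]+s*j[:,0]+c*j[:,1],j[:,2]]
def wj(p,w):
    c,s=np.cos(p[2]),np.sin(p[2]);d=np.asarray(w)[:2]-p[:2];return np.array([c*d[0]+s*d[1],-s*d[0]+c*d[1]])
E
cat > fit.py <<'E'
from h import *
from scipy.optimize import least_squares
J=np.array([[170,210,15],[170,-250,15],[-100,-250,15],[-100,210,15]])
U=top([[128,30],[712,175],[635,512],[40,372]])
V=side([[378,98],[428,560],[25,555],[72,98]])
r=lambda p:np.r_[(proj('top',jw(p,J))-U).ravel(),(proj('side',jw(p,J))-V).ravel()]
for nm,f in(('both',r),('top',lambda p:r(p)[:8]),('side',lambda p:r(p)[8:])):
    o=least_squares(f,[450,0,-.2],x_scale=[100,100,.1],loss='soft_l1');print(nm,np.round(o.x,4),np.round(f(o.x),1))
    if nm=='both':p=o.x
for n,u,z in[('top',top([350,218]),58),('top',top([312,388]),58),('top',top([562,268]),58),('top',top([525,437]),58),
  ('side',side([100,233]),58),('side',side([266,233]),58),('side',side([270,403]),58),('side',side([83,403]),58),
  ('top',top([65,305]),94.5),('top',top([100,248]),65),('side',side([127,36]),94.5),('side',side([185,76]),65)]:
    w=ray(n,u,z);print(n,z,np.round(w,1),np.round(wj(p,w),1))
E
python3 fit.py
```

```text
both [ 5.634939e+02  2.336280e+01 -2.459000e-01] [-1.  -0.7 -0.1 -1.5 -0.9  0.5 -0.7 -0.1 -0.2  0.4  0.9  1.9 -0.9  0.9
 -0.3 -0.6]
top [ 5.618265e+02  2.077820e+01 -2.470000e-01] [-0.2 -0.3  0.6 -1.  -0.3  1.  -0.   0.2]
side [ 5.647296e+02  2.639910e+01 -2.453000e-01] [-0.2 -0.2  1.   0.8 -0.5 -0.2 -0.2 -1.2]
top 58 [627.2  13.3  58. ] [64.3  5.7]
top 58 [502.2  42.2  58. ] [-64.1   3.4]
top 58 [ 588.8 -142.6   58. ] [  64.9 -154.8]
top 58 [ 464.8 -113.7   58. ] [ -62.4 -156.9]
side 58 [505.8  43.1  58. ] [-60.8   5.1]
side 58 [628.9  14.9  58. ] [65.5  7.7]
side 58 [ 589.2 -138.7   58. ] [  64.4 -151. ]
side 58 [ 464.5 -110.4   58. ] [ -63.5 -153.9]
top 94.5 [562.7 217.9  94.5] [-48.1 188.5]
top 65 [606.1 196.7  65. ] [ -0.8 178.5]
side 94.5 [565.  224.8  94.5] [-47.6 195.7]
side 65 [608.6 197.9  65. ] [  1.2 180.3]
```

The jig fit is at (563.5, 23.4), yaw −0.246. The board's rear face is at jig y ≈ −154, so it must go about 144 mm. The clamp is at about −0.2 rad. The tool has to travel to behind the board.

```bash
cat > g.py <<'E'
# usage: g.py jx jy z [yaw of tool x in jig frame, rad]  (repeat groups with ;) -> row numbers from the present pose
import sys
from h import *
from scipy.spatial.transform import Rotation as R
P=np.array([563.5,23.4,-.246])
s=env.sense();q=s['ee_rot'];R0=R.from_quat([q[1],q[2],q[3],q[0]])
x=R0.as_matrix()[:,0];print('now jig',np.round(wj(P,s['tool_pos']),1),np.round(s['tool_pos'][2],1),'yaw',round(np.arctan2(x[1],x[0])-P[2],3),'F',np.round(s['ft_force'],1),'t',round(s['clock'],2),'gap',round(s['finger_gap'],1))
for g in ' '.join(sys.argv[1:]).split(';'):
    v=list(map(float,g.split()))
    if len(v)<3:continue
    d=R0.inv().apply(jw(P,v[:3])[0]-s['tool_pos'])/300
    a=P[2]+(v[3] if len(v)>3 else 0)
    R1=R.from_matrix(np.c_[[np.cos(a),np.sin(a),0],[np.sin(a),-np.cos(a),0],[0,0,-1]])
    print(v,np.round(d,3),np.round((R0.inv()*R1).as_rotvec()/np.pi,3))
E
python3 g.py '0 -205 230'
```

```text
now jig [-419.3  452.8] 230.6 yaw 1.375 F [ 0.1  0.4 -0.8] t 0.1 gap 85.5
[0.0, -205.0, 230.0] [-1.879  1.798  0.005] [0.    0.    0.438]
```

```bash
python3 -m jog '[{"dx":-0.94,"dy":0.9,"az":0.22},{"dx":-0.94,"dy":0.9,"az":0.22},{"dx":-0.94,"dy":0.9,"az":0.22},{"dx":-0.94,"dy":0.9,"az":0.22},{"dx":-0.94,"dy":0.9,"az":0.22},{"dx":-0.94,"dy":0.9,"az":0.22},{"dx":-0.94,"dy":0.9,"az":0.22},{"dx":-0.94,"dy":0.9,"az":0.22}]' 45; python3 g.py '0 -205 230'
```

```text
now jig [-419.3  452.8] 230.6 yaw 1.375 F [ 0.1  0.4 -0.8] t 0.1 gap 85.5
[0.0, -205.0, 230.0] [-1.879  1.798  0.005] [0.    0.    0.438]validation failed for argument at $[0]...
```

```bash
python3 -m jog '[{"dx":-0.94,"dy":0.9,"dz":0,"ax":0,"ay":0,"az":0.22},{"dx":-0.94,"dy":0.9,"dz":0,"ax":0,"ay":0,"az":0.22},{"dx":-0.94,"dy":0.9,"dz":0,"ax":0,"ay":0,"az":0.22},{"dx":-0.94,"dy":0.9,"dz":0,"ax":0,"ay":0,"az":0.22},{"dx":-0.94,"dy":0.9,"dz":0,"ax":0,"ay":0,"az":0.22},{"dx":-0.94,"dy":0.9,"dz":0,"ax":0,"ay":0,"az":0.22},{"dx":-0.94,"dy":0.9,"dz":0,"ax":0,"ay":0,"az":0.22},{"dx":-0.94,"dy":0.9,"dz":0,"ax":0,"ay":0,"az":0.22}]' 45; python3 g.py '0 -205 230'
```

```text
clock: 1.1
tool_pos: [390.8, 194.4, 231.3]
ee_rot: [-0.0, 0.976, 0.216, -0.0]
ft_force: [-0.5, 1.2, -0.3]
finger_gap: 38.3
now jig [-209.2  123.8] 231.3 yaw 0.682 F [-0.5  1.2 -0.3] t 1.1 gap 38.3
[0.0, -205.0, 230.0] [-0.15   1.29   0.004] [-0.     0.     0.217]
```

```bash
python3 -m jog '[{"dx":-0.12,"dy":1,"dz":0,"ax":0,"ay":0,"az":0.217},{"dx":-0.12,"dy":1,"dz":0,"ax":0,"ay":0,"az":0.217},{"dx":-0.12,"dy":1,"dz":0,"ax":0,"ay":0,"az":0.217},{"dx":-0.12,"dy":1,"dz":0,"ax":0,"ay":0,"az":0.217},{"dx":-0.12,"dy":1,"dz":0,"ax":0,"ay":0,"az":0.217},{"dx":-0.12,"dy":1,"dz":0,"ax":0,"ay":0,"az":0.217}]'; python3 g.py '0 -205 120; 0 -205 45'
```

```text
clock: 1.85
tool_pos: [486.2, -94.2, 231.1]
ee_rot: [0.001, 0.992, -0.123, 0.0]
ft_force: [0.4, -0.5, -0.3]
finger_gap: 38.3
now jig [ -46.3 -132.9] 231.1 yaw -0.001 F [ 0.4 -0.5 -0.3] t 1.85 gap 38.3
[0.0, -205.0, 120.0] [0.155 0.24  0.371] [ 0.001 -0.    -0.   ]
[0.0, -205.0, 45.0] [0.154 0.239 0.621] [ 0.001 -0.    -0.   ]
```

```bash
python3 -m jog '[{"dx":0.155,"dy":0.24,"dz":0.15,"ax":0,"ay":0,"az":0},{"dx":0.155,"dy":0.24,"dz":0.25,"ax":0,"ay":0,"az":0},{"dx":0.155,"dy":0.24,"dz":0.45,"ax":0,"ay":0,"az":0},{"dx":0.155,"dy":0.24,"dz":0.45,"ax":0,"ay":0,"az":0},{"dx":0.155,"dy":0.24,"dz":0.45,"ax":0,"ay":0,"az":0}]'; python3 g.py '0 -205 42'
python3 - <<'E'
from bench import env
import cv2
cv2.imwrite('pics/w1.png',env.capture('wrist'));t=env.capture('side')[130:290,260:420];cv2.imwrite('pics/s1.png',cv2.resize(t,None,fx=3.6,fy=3.6,interpolation=cv2.INTER_CUBIC))
E
```

```text
clock: 2.48
tool_pos: [514.5, -172.0, 98.0]
ee_rot: [-0.0, 0.993, -0.121, 0.001]
ft_force: [0.7, -0.8, 1.0]
finger_gap: 38.1
now jig [   0.  -201.4] 98.0 yaw 0.004 F [ 0.7 -0.8  1. ] t 2.48 gap 38.1
[0.0, -205.0, 42.0] [-0.     0.012  0.187] [-0.    -0.     0.001]
```

View pics/w1.png

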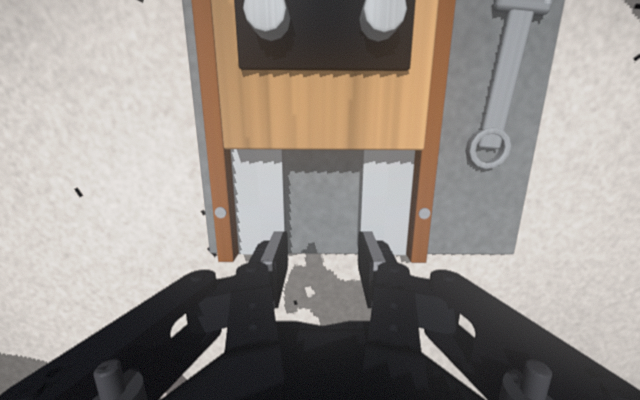

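View pics/s1.png

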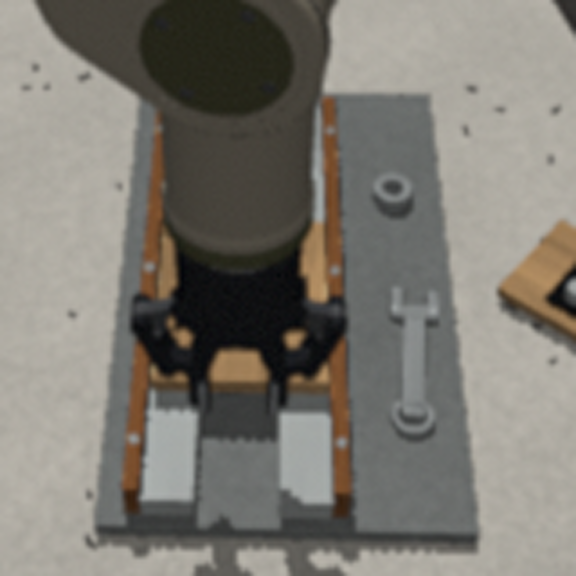

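The wrist view shows the fingers centred over the channel (column about 322) with the board's rear edge at row 149, columns 224–420. I'll descend and check the height.

```bash
python3 -m jog '[{"dx":0,"dy":0.0,"dz":0.15,"ax":0,"ay":0,"az":0},{"dx":0,"dy":0.0,"dz":0.2,"ax":0,"ay":0,"az":0},{"dx":0,"dy":0.0,"dz":0.2,"ax":0,"ay":0,"az":0}]'; python3 g.py '0 -150 38; 0 -40 38; 0 -20 38'
python3 - <<'E'
from h import *
import h
# wrist calibration was for z=98 pose; same orientation, shift by the move
s=env.sense()['tool_pos'];c=dict(env.get_calibration('wrist'));T=np.array(c['T']);T[:3,3]-=s-np.array([514.5,-172,98.0]);c['T']=T;h.CAL['w']=c
P=np.array([563.5,23.4,-.246])
for u,z in[((224,149),58),((420,149),58),((218,262),49),((420,262),49),((220,213),49),((424,213),49),((285,254),15),((516,254),15)]:print(u,z,np.round(wj(P,ray('w',u,z)),1))
E
```

```text
clock: 2.95
tool_pos: [513.2, -173.2, 36.8]
ee_rot: [-0.0, 0.993, -0.122, -0.0]
ft_force: [0.7, -0.6, 0.9]
finger_gap: 38.2
now jig [  -0.9 -203. ] 36.8 yaw 0.002 F [ 0.7 -0.6  0.9] t 2.95 gap 38.2
[0.0, -150.0, 38.0] [ 0.003 -0.177 -0.004] [-0.     0.     0.001]
[0.0, -40.0, 38.0] [ 0.004 -0.543 -0.004] [-0.     0.     0.001]
[0.0, -20.0, 38.0] [ 0.004 -0.61  -0.004] [-0.     0.     0.001]
(224, 149) 58 [ -65.6 -153. ]
(420, 149) 58 [  60.6 -152.8]
(218, 262) 49 [ -80.9 -238.3]
(420, 262) 49 [  71.6 -238. ]
(220, 213) 49 [ -75.7 -199.4]
(424, 213) 49 [  70.8 -199.1]
(285, 254) 15 [ -35.  -248.6]
(516, 254) 15 [ 168.6 -248.3]
```

```bash
python3 -m jog '[{"dx":-0.004,"dy":-0.1,"dz":-0.003,"ax":0,"ay":0,"az":0},{"dx":-0.004,"dy":-0.14,"dz":-0.003,"ax":0,"ay":0,"az":0},{"dx":-0.004,"dy":-0.18,"dz":-0.003,"ax":0,"ay":0,"az":0},{"dx":-0.004,"dy":-0.22,"dz":-0.003,"ax":0,"ay":0,"az":0},{"dx":-0.004,"dy":-0.26,"dz":-0.003,"ax":0,"ay":0,"az":0},{"dx":-0.004,"dy":-0.3,"dz":-0.003,"ax":0,"ay":0,"az":0}]'; python3 g.py '-2 -60 38'
```

```text
clock: 3.7
tool_pos: [533.8, -85.3, 37.2]
ee_rot: [0.0, 0.993, -0.122, -0.0]
ft_force: [-0.6, -1.9, 1.1]
finger_gap: 37.9
now jig [  -2.4 -112.6] 37.2 yaw 0.002 F [-0.6 -1.9  1.1] t 3.7 gap 37.9
[-2.0, -60.0, 38.0] [ 0.002 -0.175 -0.003] [0.    0.    0.001]
```

Contact with about 1.5–2 N of friction. I'll keep pushing, slowing towards the notches.

```bash
python3 -m jog '[{"dx":0,"dy":-0.04,"dz":0,"ax":0,"ay":0,"az":0},{"dx":0,"dy":-0.08,"dz":0,"ax":0,"ay":0,"az":0},{"dx":0,"dy":-0.12,"dz":0,"ax":0,"ay":0,"az":0},{"dx":0,"dy":-0.16,"dz":0,"ax":0,"ay":0,"az":0},{"dx":0,"dy":-0.195,"dz":0,"ax":0,"ay":0,"az":0},{"dx":0,"dy":-0.22,"dz":0,"ax":0,"ay":0,"az":0},{"dx":0,"dy":-0.235,"dz":0,"ax":0,"ay":0,"az":0},{"dx":0,"dy":-0.25,"dz":0,"ax":0,"ay":0,"az":0}]'; python3 g.py '-2 -20 38'
```

```text
clock: 4.7
tool_pos: [551.7, -13.0, 37.1]
ee_rot: [0.0, 0.993, -0.122, -0.0]
ft_force: [-0.7, -1.8, 0.3]
finger_gap: 38.3
now jig [ -2.6 -38.2] 37.1 yaw 0.002 F [-0.7 -1.8  0.3] t 4.7 gap 38.3
[-2.0, -20.0, 38.0] [ 0.002 -0.061 -0.003] [0.    0.    0.001]
```

```bash
python3 -m jog '[{"dx":0,"dy":-0.008,"dz":0,"ax":0,"ay":0,"az":0},{"dx":0,"dy":-0.016,"dz":0,"ax":0,"ay":0,"az":0},{"dx":0,"dy":-0.024,"dz":0,"ax":0,"ay":0,"az":0},{"dx":0,"dy":-0.032,"dz":0,"ax":0,"ay":0,"az":0},{"dx":0,"dy":-0.04,"dz":0,"ax":0,"ay":0,"az":0}]'; python3 g.py '-2 -20 38'
python3 - <<'E'
from bench import env
import cv2
cv2.imwrite('pics/w2.png',env.capture('wrist'))
E
```

```text
clock: 5.32
tool_pos: [554.6, -1.2, 37.2]
ee_rot: [-0.0, 0.993, -0.122, -0.0]
ft_force: [0.1, -2.2, 0.4]
finger_gap: 38.8
now jig [ -2.6 -26. ] 37.2 yaw 0.002 F [ 0.1 -2.2  0.4] t 5.33 gap 38.8
[-2.0, -20.0, 38.0] [ 0.002 -0.02  -0.003] [-0.     0.     0.001]
```

```bash
python3 -m jog '[{"dx":0,"dy":-0.006,"dz":0,"ax":0,"ay":0,"az":0},{"dx":0,"dy":-0.012,"dz":0,"ax":0,"ay":0,"az":0},{"dx":0,"dy":-0.018,"dz":0,"ax":0,"ay":0,"az":0}]'; python3 g.py '-2 -20 38'
python3 - <<'E'
from bench import env
import cv2
cv2.imwrite('pics/w3.png',env.capture('wrist'))
E
```

```text
clock: 5.75
tool_pos: [556.0, 4.2, 37.2]
ee_rot: [-0.0, 0.993, -0.122, 0.0]
ft_force: [0.3, -1.3, -0.5]
finger_gap: 38.4
now jig [ -2.6 -20.5] 37.2 yaw 0.002 F [ 0.3 -1.3 -0.5] t 5.75 gap 38.4
[-2.0, -20.0, 38.0] [ 0.002 -0.002 -0.003] [-0.     0.     0.001]
```

```bash
python3 -m jog '[{"dx":0,"dy":-0.006,"dz":0,"ax":0,"ay":0,"az":0},{"dx":0,"dy":-0.01,"dz":0,"ax":0,"ay":0,"az":0},{"dx":0,"dy":-0.014,"dz":0,"ax":0,"ay":0,"az":0}]'; python3 g.py '-2 -20 38'
python3 - <<'E'
from bench import env
import cv2
cv2.imwrite('pics/w3.png',env.capture('wrist'))
E
```

```text
clock: 6.18
tool_pos: [556.9, 8.0, 37.2]
ee_rot: [-0.0, 0.993, -0.122, -0.0]
ft_force: [-0.2, -2.5, -0.3]
finger_gap: 38.5
now jig [ -2.6 -16.5] 37.2 yaw 0.002 F [-0.2 -2.5 -0.3] t 6.17 gap 38.5
[-2.0, -20.0, 38.0] [ 0.002  0.012 -0.003] [-0.     0.     0.001]
```

View pics/w3.png

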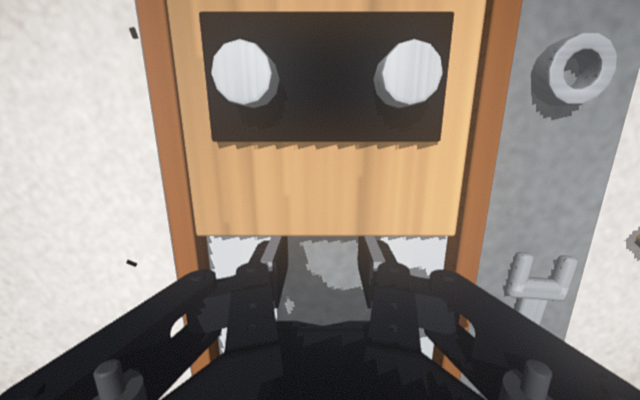

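The board's rear edge is at row 235, columns 194–455. Its width tells whether it has dropped.

Run:
```python
from h import *
import h
h.CAL['w']=env.get_calibration('wrist')
P=np.array([563.5,23.4,-.246])
for z in(58,50):
  a,b=[wj(P,ray('w',u,z)) for u in((194,235),(455,235))];print(z,np.round(a,1),np.round(b,1),'width',round(b[0]-a[0],1))
```

```text
58 [-64.7  -1.9] [57.  -1.7] width 121.7
50 [-68.6  -5.2] [61.1 -5.1] width 129.7
```

```bash
python3 -m jog '[{"dx":0,"dy":-0.005,"dz":0,"ax":0,"ay":0,"az":0},{"dx":0,"dy":-0.008,"dz":0,"ax":0,"ay":0,"az":0}]'; python3 g.py
python3 - <<'E'
from bench import env
import cv2
a=cv2.imread('pics/w2.png');b=cv2.imread('pics/w3.png');c=env.capture('wrist')
cv2.imwrite('pics/cmp.png',cv2.resize(np.hstack([i[:300,180:480] for i in(a,b)]) if 0 else cv2.hconcat([i[0:270,180:470] for i in(a,b,c)]),None,fx=.91,fy=.91))
E
```

```text
clock: 6.48
tool_pos: [557.1, 8.8, 37.2]
ee_rot: [0.001, 0.993, -0.122, -0.0]
ft_force: [-4.1, -8.4, 3.3]
finger_gap: 38.4
now jig [ -2.6 -15.8] 37.2 yaw 0.001 F [-4.1 -8.4  3.3] t 6.47 gap 38.4
```

View pics/cmp.png

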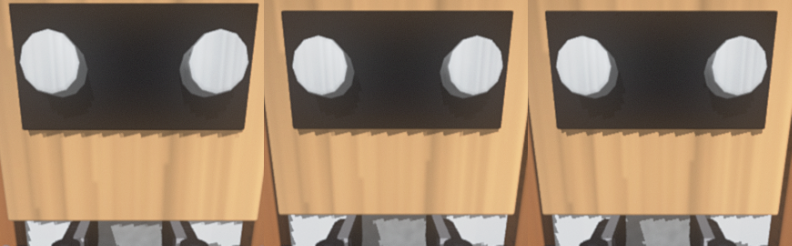

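The force jumped to about 9 N after only 0.7 mm. The board image shrank between frames 1 and 2 and the fence faces became visible. So the board has dropped and is against the notch wall. I'll back off, lift, and go to the clamp.

```bash
python3 -m jog '[{"dx":0,"dy":0.04,"dz":0,"ax":0,"ay":0,"az":0},{"dx":0,"dy":0.1,"dz":0,"ax":0,"ay":0,"az":0},{"dx":0,"dy":0.1,"dz":-0.15,"ax":0,"ay":0,"az":0},{"dx":0,"dy":0.1,"dz":-0.35,"ax":0,"ay":0,"az":0},{"dx":0,"dy":0.1,"dz":-0.5,"ax":0,"ay":0,"az":0},{"dx":0,"dy":0.1,"dz":-0.5,"ax":0,"ay":0,"az":0}]' 0; python3 g.py '-45 130 190'
```

```text
clock: 7.28
tool_pos: [552.0, -19.9, 190.7]
ee_rot: [-0.001, 0.993, -0.122, 0.003]
ft_force: [0.2, 0.5, -0.2]
finger_gap: 0.3
now jig [ -0.6 -44.8] 190.7 yaw 0.001 F [ 0.2  0.5 -0.2] t 7.28 gap 0.3
[-45.0, 130.0, 190.0] [-0.147 -0.583  0.004] [-0.001 -0.002  0.   ]
```

```bash
python3 -m jog '[{"dx":-0.147,"dy":-0.54,"dz":0,"ax":0,"ay":0,"az":0},{"dx":-0.147,"dy":-0.54,"dz":0,"ax":0,"ay":0,"az":0},{"dx":-0.147,"dy":-0.54,"dz":0,"ax":0,"ay":0,"az":0},{"dx":-0.147,"dy":-0.54,"dz":0,"ax":0,"ay":0,"az":0},{"dx":-0.147,"dy":-0.54,"dz":0,"ax":0,"ay":0,"az":0}]'; python3 g.py
python3 - <<'E'
from bench import env
import cv2
c=env.get_calibration('wrist');print(c)
cv2.imwrite('pics/w4.png',env.capture('wrist'))
E
```

```text
clock: 7.9
tool_pos: [546.5, 147.5, 186.4]
ee_rot: [0.0, 0.993, -0.122, -0.0]
ft_force: [0.7, -1.0, 0.5]
finger_gap: 0.2
now jig [-46.7 116.2] 186.4 yaw 0.001 F [ 0.7 -1.   0.5] t 7.9 gap 0.2
{'vertical_fov': 71.04480829180639, 'cx': 322.4321520262113, 'cy': 197.78160054220723, 'T': array([[ 9.69934890e-01, -2.34692326e-01, -6.43880581e-02,
         5.60361843e+02],
       [-2.43364473e-01, -9.35597683e-01, -2.55794272e-01,
         2.11774663e+02],
       [-2.08365121e-04,  2.63773555e-01, -9.64584609e-01,
         3.28673684e+02],
       [ 0.00000000e+00,  0.00000000e+00,  0.00000000e+00,
         1.00000000e+00]])}
```

View pics/w4.png

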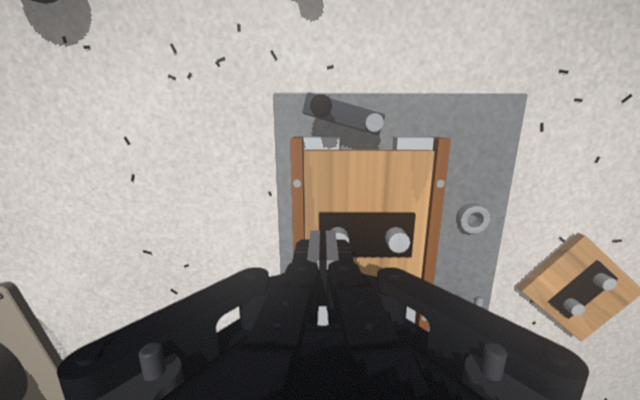

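The peg top is at (320,105), the pivot top at (374,122), and the board's front edge at row 150. The clamp is still open.

```bash
python3 - <<'E'
from h import *
import h
h.CAL['w']=env.get_calibration('wrist')
P=np.array([563.5,23.4,-.246])
for u,z in[((320,105),94.5),((374,122),62),((304,150),50),((436,150),50),((274,94),15),((526,94),15)]:print(u,z,np.round(wj(P,ray('w',u,z)),1))
E
python3 g.py '-60 240 186 -0.25; -60 240 70 -0.25'
```

```text
(320, 105) 94.5 [-50.5 194. ]
(374, 122) 62 [ -1.1 180.8]
(304, 150) 50 [-66.8 154.2]
(436, 150) 50 [ 63.4 154. ]
(274, 94) 15 [-99.6 209.3]
(526, 94) 15 [166.2 209. ]
now jig [-46.5 115.8] 186.7 yaw -0.0 F [0.2 0.1 0.4] t 7.95 gap -0.0
[-60.0, 240.0, 186.0, -0.25] [-0.045 -0.414  0.002] [0.   0.   0.08]
[-60.0, 240.0, 70.0, -0.25] [-0.045 -0.414  0.389] [0.   0.   0.08]
```

The board's front edge (y 154) minus its rear edge (y −5) gives 159 mm, consistent with panel top z = 50, so it is dropped. The glue bottle stands near the approach side, so I'll locate it before going down.

Run:
```python
from h import *
P=np.array([563.5,23.4,-.246])
for n,u,z in[('top',(208,197),150),('side',(306,95),150),('side',(307,126),10),('top',(216,200),30)]:
  w=ray(n,u,z);print(n,z,np.round(w),np.round(wj(P,w)))
```

```text
top 150 [574. 398. 150.] [-82. 366.]
side 150 [576. 390. 150.] [-77. 359.]
side 10 [578. 407.  10.] [-80. 375.]
top 30 [571. 402.  30.] [-85. 369.]
```

```bash
python3 g.py '-41 236 186 -0.26;-41 236 72 -0.26'; python3 -m jog '[{"dx":0.018,"dy":-0.4,"dz":0,"ax":0,"ay":0,"az":0.083},{"dx":0.018,"dy":-0.4,"dz":0,"ax":0,"ay":0,"az":0.083},{"dx":0.018,"dy":-0.4,"dz":0.1,"ax":0,"ay":0,"az":0.083},{"dx":0.018,"dy":-0.4,"dz":0.25,"ax":0,"ay":0,"az":0.083},{"dx":0.018,"dy":-0.4,"dz":0.38,"ax":0,"ay":0,"az":0.083},{"dx":0.018,"dy":-0.4,"dz":0.38,"ax":0,"ay":0,"az":0.083}]'; python3 - <<'E' > wp.txt
import numpy as np
for t in(-.25,0,.25,.5,.75,1.0,1.25,1.45,1.571):
    u=np.array([-np.cos(t),-np.sin(t)]);d=np.array([np.sin(t),-np.cos(t)])
    p=np.array([-1.5,180.7])+50*u-20.5*d;print(*np.round(p,1),72,t,';',end='')
E
python3 g.py "$(cat wp.txt)"
```

```text
now jig [-46.5 115.8] 186.7 yaw -0.0 F [0.2 0.1 0.4] t 7.95 gap -0.0
[-41.0, 236.0, 186.0, -0.26] [ 0.018 -0.401  0.002] [0.    0.    0.083]
[-41.0, 236.0, 72.0, -0.26] [ 0.018 -0.401  0.382] [0.    0.    0.083]
clock: 8.7
tool_pos: [579.4, 261.5, 70.5]
ee_rot: [0.002, 0.968, -0.251, -0.002]
ft_force: [-0.1, -0.0, -0.8]
finger_gap: -0.2
now jig [-42.5 234.8] 70.5 yaw -0.261 F [-0.1 -0.  -0.8] t 8.7 gap -0.2
[-44.9, 212.9, 72.0, -0.25] [ 0.011  0.073 -0.005] [ 0.002  0.001 -0.003]
[-51.5, 201.2, 72.0, 0.0] [ 0.     0.116 -0.004] [ 0.002  0.001 -0.083]
[-55.0, 188.2, 72.0, 0.25] [-0.     0.161 -0.004] [ 0.001  0.001 -0.163]
[-55.2, 174.7, 72.0, 0.5] [ 0.011  0.205 -0.004] [ 0.001  0.001 -0.242]
[-52.1, 161.6, 72.0, 0.75] [ 0.032  0.244 -0.004] [ 0.001  0.002 -0.322]
[-45.8, 149.7, 72.0, 1.0] [ 0.063  0.277 -0.004] [ 0.001  0.002 -0.401]
[-36.7, 139.7, 72.0, 1.25] [ 0.101  0.301 -0.004] [ 0.001  0.002 -0.481]
[-27.9, 133.5, 72.0, 1.45] [ 0.134  0.314 -0.004] [ 0.001  0.002 -0.545]
[-22.0, 130.7, 72.0, 1.571] [ 0.156  0.318 -0.004] [ 0.     0.002 -0.583]
```

```bash
python3 -m jog '[{"dx":0.011,"dy":0.073,"dz":-0.004,"ax":0,"ay":0,"az":-0.003},{"dx":0.005,"dy":0.095,"dz":-0.004,"ax":0,"ay":0,"az":-0.043},{"dx":0,"dy":0.116,"dz":-0.004,"ax":0,"ay":0,"az":-0.083},{"dx":0,"dy":0.139,"dz":-0.004,"ax":0,"ay":0,"az":-0.123},{"dx":0,"dy":0.161,"dz":-0.004,"ax":0,"ay":0,"az":-0.163},{"dx":0.005,"dy":0.183,"dz":-0.004,"ax":0,"ay":0,"az":-0.203},{"dx":0.011,"dy":0.205,"dz":-0.004,"ax":0,"ay":0,"az":-0.242},{"dx":0.02,"dy":0.224,"dz":-0.004,"ax":0,"ay":0,"az":-0.282}]'; python3 g.py "$(cat wp.txt)"|tail -n +1
```

```text
clock: 9.7
tool_pos: [554.7, 201.9, 76.9]
ee_rot: [-0.001, 0.982, 0.191, 0.001]
ft_force: [-1.7, 1.4, 0.9]
finger_gap: 0.0
now jig [-52. 171.] 76.9 yaw 0.63 F [-1.7  1.4  0.9] t 9.7 gap 0.0
[-44.9, 212.9, 72.0, -0.25] [ 0.101 -0.099  0.017] [-0.001 -0.001  0.28 ]
[-51.5, 201.2, 72.0, 0.0] [ 0.061 -0.08   0.016] [-0.    -0.001  0.201]
[-55.0, 188.2, 72.0, 0.25] [ 0.026 -0.052  0.016] [-0.    -0.001  0.121]
[-55.2, 174.7, 72.0, 0.5] [-0.001 -0.016  0.016] [-0.    -0.001  0.041]
[-52.1, 161.6, 72.0, 0.75] [-0.019  0.025  0.016] [-0.    -0.001 -0.038]
[-45.8, 149.7, 72.0, 1.0] [-0.025  0.069  0.016] [-0.    -0.001 -0.118]
[-36.7, 139.7, 72.0, 1.25] [-0.02   0.114  0.016] [ 0.    -0.001 -0.197]
[-27.9, 133.5, 72.0, 1.45] [-0.009  0.148  0.016] [ 0.    -0.001 -0.261]
[-22.0, 130.7, 72.0, 1.571] [0.002 0.167 0.016] [ 0.    -0.001 -0.299]
```

```bash
python3 -m jog '[{"dx":-0.015,"dy":0.025,"dz":0.008,"ax":0,"ay":0,"az":-0.038},{"dx":-0.022,"dy":0.047,"dz":0.012,"ax":0,"ay":0,"az":-0.078},{"dx":-0.025,"dy":0.069,"dz":0.014,"ax":0,"ay":0,"az":-0.118},{"dx":-0.023,"dy":0.092,"dz":0.014,"ax":0,"ay":0,"az":-0.158},{"dx":-0.02,"dy":0.114,"dz":0.014,"ax":0,"ay":0,"az":-0.197},{"dx":-0.015,"dy":0.132,"dz":0.014,"ax":0,"ay":0,"az":-0.23},{"dx":-0.009,"dy":0.148,"dz":0.014,"ax":0,"ay":0,"az":-0.261},{"dx":-0.003,"dy":0.159,"dz":0.014,"ax":0,"ay":0,"az":-0.285}]'; python3 g.py "$(cat wp.txt)"|sed -n '1p;$p'
```

```text
clock: 10.7
tool_pos: [571.9, 156.7, 72.6]
ee_rot: [0.001, 0.803, 0.596, 0.001]
ft_force: [-1.7, -0.1, 1.6]
finger_gap: -0.1
now jig [-24.3 131.3] 72.6 yaw 1.524 F [-1.7 -0.1  1.6] t 10.7 gap -0.1
[-22.0, 130.7, 72.0, 1.571] [-0.002  0.008  0.002] [ 0.001 -0.    -0.015]
```

```bash
python3 -m jog '[{"dx":-0.002,"dy":0.006,"dz":0.002,"ax":0,"ay":0,"az":-0.015},{"dx":-0.002,"dy":0.01,"dz":0.002,"ax":0,"ay":0,"az":-0.015},{"dx":-0.002,"dy":0.014,"dz":0.002,"ax":0,"ay":0,"az":-0.015}]'; python3 g.py
```

```text
clock: 11.08
tool_pos: [575.0, 155.7, 70.8]
ee_rot: [0.0, 0.789, 0.614, 0.001]
ft_force: [-0.8, -1.1, 0.5]
finger_gap: -0.4
now jig [-21.1 131.1] 70.8 yaw 1.568 F [-0.8 -1.1  0.5] t 11.07 gap -0.4
```

Not at the stop yet (force still about 1 N), so I'll push on in small steps.

```bash
python3 -m jog '[{"dx":0,"dy":0.006,"dz":0,"ax":0,"ay":0,"az":0},{"dx":0,"dy":0.01,"dz":0,"ax":0,"ay":0,"az":0},{"dx":0,"dy":0.014,"dz":0,"ax":0,"ay":0,"az":0}]'; python3 g.py
```

```text
clock: 11.45
tool_pos: [576.3, 155.7, 69.5]
ee_rot: [-0.002, 0.789, 0.615, -0.002]
ft_force: [-16.1, 1.2, 10.8]
finger_gap: 0.1
now jig [-19.8 131.5] 69.5 yaw 1.57 F [-16.1   1.2  10.8] t 11.45 gap 0.1
```

The stop is felt (16 N). I'll back off and lift clear.

```bash
python3 -m jog '[{"dx":0,"dy":-0.03,"dz":0,"ax":0,"ay":0,"az":0},{"dx":0,"dy":-0.1,"dz":0,"ax":0,"ay":0,"az":0},{"dx":0,"dy":-0.1,"dz":-0.2,"ax":0,"ay":0,"az":0},{"dx":0,"dy":-0.25,"dz":-0.4,"ax":0,"ay":0,"az":0},{"dx":0,"dy":-0.4,"dz":-0.5,"ax":0,"ay":0,"az":0},{"dx":0,"dy":-0.4,"dz":-0.5,"ax":0,"ay":0,"az":0},{"dx":0,"dy":-0.4,"dz":-0.5,"ax":0,"ay":0,"az":0}]'; python3 g.py
python3 - <<'E'
from bench import env
import cv2
a=env.capture('top')[140:250,250:400];b=env.capture('side')[110:285,270:400]
a=cv2.resize(a,(600,440),interpolation=cv2.INTER_CUBIC);b=cv2.resize(b,None,fx=440/175,fy=440/175,interpolation=cv2.INTER_CUBIC)
cv2.imwrite('pics/side1.png',cv2.resize(cv2.hconcat([a,b]),None,fx=.85,fy=.85)); cv2.imwrite('pics/w5.png',env.capture('wrist'))
E
```

```text
clock: 12.32
tool_pos: [462.3, 184.2, 219.6]
ee_rot: [0.0, 0.789, 0.615, 0.0]
ft_force: [0.4, -0.5, -1.0]
finger_gap: 0.2
now jig [-137.3  131.3] 219.6 yaw 1.57 F [ 0.4 -0.5 -1. ] t 12.32 gap 0.2
```

View pics/side1.png

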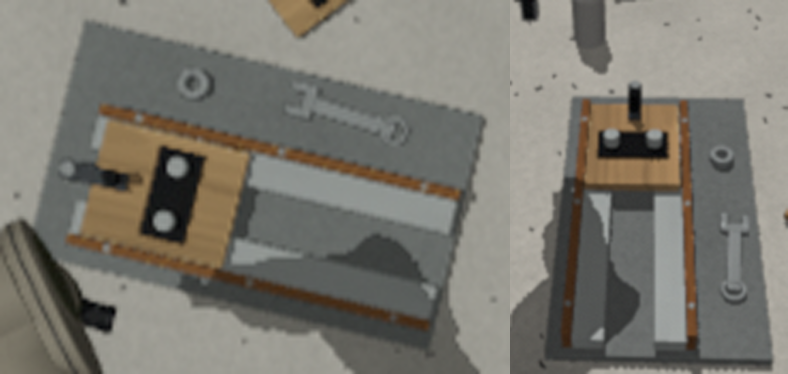

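View pics/w5.png

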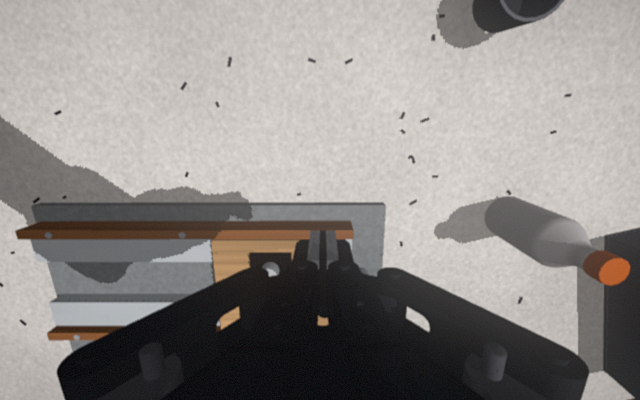

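The clamp arm lies along the centre line over the board, parallel to the fences. The wrench, bush, glue and cup are unmoved, and the tool is clear. Handing in.

```bash
python3 -c "
from bench import env
print(env.sign_off())"
```

```text
the job is handed in; nothing more can be done
None
```

I pushed the board about 146 mm along the rails into the notches, then swung the clamp by its peg to its stop. The arm finished clear of everything at 12.3 s, and the job is handed in; no verdict was reported.

- **Board:** friction was about 2 N on the way. At the notch wall the push force jumped to 9 N after only 0.7 mm more travel. Afterwards the panel measured about 159 × 130 mm, taking its top as 50 mm above the bench, as it should be once dropped.
- **Board, less certain:** the width measured from the earlier picture alone did not settle whether the board had dropped. The force jump and the later view did. I left it against the far side of the notch play, roughly 3 mm past the seat and inside the 8 mm limit.
- **Clamp:** it met its stop with a jump to 16 N, with the tool at the 90° position. The last top view shows the arm over the board, parallel to the fences. I could not read its angle directly.
- **Bystanders:** the wrench, bush, glue and cup looked unmoved in the last pictures. The tape, brush and router were outside those pictures, but the arm never went near them. The tool force read about zero after backing off.

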